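Fetch the chip box from between the bottles of the sample caddy

ROBOT

A 7-joint arm with a two-finger parallel gripper is mounted at the origin on a cart in front of the work surface, level with it; the furniture and walls round the work are solid. World frame = base frame: x ahead of the robot, y to its left, z up, the work surface at z = 0. Lengths are in mm, angles in rad, forces in N, time in s.
With the tool pointing down it reaches from about 425 to 825 mm from the base axis. Payload 3.6 kg.
Tool frame: the origin (TCP) lies midway between the tips of the shut fingers; the grasp point (between the pads) lies 19 mm behind it (r.grip_depth is the z of the grasp point in the tool frame, in mm); z points along the fingers, y is the line along which they close (so a half turn about z gives the same grasp; the last joint's range is limited). The gripper opens to 93 mm and grips with 3 to 60 N. Pads are 15 mm wide; open, the fingers measure 128 mm over their backs; the gripper's body (75 mm by 188 mm) begins 65 mm behind the grasp point.
Start: joints at [1.169, 0.615, -0.013, 1.423, 0.008, 1.103, -0.04], TCP at [238.57, -604.604, 218.64] pointing down, gripper open.
Joint ranges: [-3.12, 3.12], [-0.3, 2.06], [-1.34, 1.32], [0.26, 2.42], [-1.36, 4.5], [0.01, 1.98], [-2.84, 2.84]. Speed limits (rad/s): [2.79, 2.79, 3.14, 3.14, 3.14, 3.14, 3.14].

INTERFACE

Orientations are given as a unit quaternion [w, x, y, z].
In Python, from bench import r gives the robot as it stands. The module is installed in compiled form; this text tells all that it offers.
- The arm moves only by the shell command python3 -m inch 'ROWS' [OPENING] [FORCE]. ROWS is JSON, a list that holds one entry, the list of rows, each a list of 6 numbers: the shift along the tool's x, y, z in mm, then the turn, a rotation vector about the tool's x, y, z in degrees. A call has 1 to 20 rows; each row is the pose to reach, as a shift and turn from the pose commanded when the call began, along the tool's axes at that moment; what a row does not reach only later rows make up. A row lasts 1/12 s, in which the tool goes at most 41.7 mm and 7.16 degrees, less where a joint would pass 70% of its speed; a pose out of reach is approached as far as the arm can. A call with a gripper value outside its range is refused whole. OPENING is the opening, from 0 (shut) to 1 (fully open), set as the call begins (- or left out, the last holds). The fingers move at their own pace and stop on an object; FORCE is the grip in N (left out, the last holds). Time passes only in rows, so rows that repeat a pose let the fingers close. It gives the time, the measured TCP pose, the force, the opening and the grip force at its end, in the units of the state.
- r.state(): the state, without advancing time (a new reading comes with each control period).
- r.read_camera(name): name is "scene" or "side" or "wrist"; returns the picture (420x560x3 uint8, red, green, blue); there is no depth.
- r.camera_info(name): a dict with "intrinsics" (3x3 intrinsics, pixels), "world_to_cam" (4x4, takes a point from world to camera coordinates). Camera axes: x right, y up, looking along -z (the intrinsics and any distortion apply to the point x, -y, -z); pixel columns grow to the right and rows downward; lengths in mm; the calibration is good to about 2 mm. The wrist camera is an equidistant fisheye: a pixel r from the principal point sees the ray r / f radians off the axis. A picture is of the moment at which its call begins: read the wrist's pose just before it. camera_info takes no time and is no camera call; for the wrist camera it gives the pose at the moment of the call.
- r.close_job(): hands the job in; it is judged then, once.
The state is a dict: "time": time; "joint_positions": joint angles; "qd": joint speeds; "effort": joint torques, N m; "eef_pos": TCP position; "ee_rot": TCP orientation; "force": force on the tool from outside, world axes, zero at the start; "moment": the same for the moment, N m; "gripper_width": finger opening in mm; "finger_force": force on a finger pad.
Only numpy, scipy, OpenCV 4.12 (cv2) and the standard library are available. Lean on these libraries where they do the work, as an engineer would, in place of code of your own. Each camera call takes 0.05 s, during which the arm holds its last target. There are 200 camera calls.

TASK

Load the flat black chip box from the blue caddy into the square nest of the aluminium stage carrier. The two upright things on either side of it leave no room for fingers, so first stand both of them upright in the steel spill tray; then move the chip box and seat it flat in the nest; then put the two things back upright in their own wells, fully down. Leave the ring mount and the third upright thing where they are in the caddy.

Things in the scene. Friction and masses are not known exactly. Their poses are not given: they have to be found in the camera images.
- caddy: Fixed blue rack, 96 mm (its x) by 294 mm (its y), deck 25 mm above the table. Origin at table height under its middle well. Round wells, all at x = 0, floor 11 mm above the table (14 mm deep): 44 mm wide at y = +119.5 mm (oil bottle), 63 mm wide at y = 0 (can), 39 mm wide at y = -117 mm (glue bottle). Two square pockets between them at y = +64.5 and y = -64.5 mm.
- left_pocket (a point): Centre of the floor of the caddy's +y square pocket, axes as the caddy's (right pocket: 129 mm further to -y, alike). 58 x 58 mm, 4 mm deep, floor 21 mm above the table. Fences before and behind it (x = -33.5 and +33.5 mm, 44 mm long, 5 mm thick, top 41 mm above the table), so what lies in it can be gripped only at its +y and -y sides.
- spill_tray: Fixed shallow stainless tray, 170 mm (its x) by 112 mm (its y), floor 2.5 mm above the table, rim 12 mm high; origin under its centre. The side area for the two things that are cleared away; both fit side by side along its x.
- stage_carrier: Fixed aluminium plate, 112 mm (its x) by 96 mm (its y), top 12 mm above the table, with one square nest 62 x 62 mm, 4 mm deep, edges along the plate's, at its centre (dark floor, 8 mm above the table); four dark screw heads 1.5 mm high at the corners. Origin under its centre at table height. Where the chip box goes, either way round.
- chip_box: Flat black square chip box, 52 x 52 x 16 mm, light (about 30 g); origin at the centre of its underside, sides along its x and y. Starts in one of the caddy's two pockets, squared with the caddy, 12 mm of it above the deck. In the pocket the gap to the bottle or can on either side is only about 12 mm.
- oil: Dropper bottle with a cream body and orange nozzle, 34 mm diameter, 88 mm tall, straight-sided to 43 mm, then a rounded shoulder; origin at the centre of its underside, z up along it. Grip round the body. Stands in the +y end well of the caddy.
- can: Cream lens can with a black screw lid (fixed), 53 mm diameter, 64 mm tall, lid from 40 mm up; origin at the centre of its underside, z up along it. Stands in the middle well of the caddy.
- glue: Small dropper bottle with a cream body and red nozzle, 29 mm diameter, 76 mm tall, straight-sided to 36 mm, then a rounded shoulder; origin at the centre of its underside, z up along it. Grip round the body. Stands in the -y end well of the caddy.
- ring_mount: Round black optic mount with a pale ring, 50 mm diameter, 16 mm high; origin at the centre of its underside. Lies in the caddy's other pocket and stays there.
Mind the look-alikes: they are no part of the job. Leave any pink or turquoise look-alike of the glue alone.

How it is judged:
By the outcome, as a careful person would: the job done as asked, in the order asked, and still so for the second after the job is handed in, with the robot touching nothing.
It also fails if it takes over 131 s, if anything falls off the work surface, if the arm or the gripper's body presses on something with over 40 N, if the wrist force passes 120 N, or if a joint passes its speed limit or range.

## Working session

There is one attempt and no reset: what is moved stays moved. The work goes in short steps, Python scripts to look and compute and a shell command to move; the robot and the scene stay as the last step left them, time stands still between calls to the robot, and variables do not carry over. Pictures are saved under pics/ and viewed, at most 21 in all, crops included, and the job is handed in when it is done.

```bash
mkdir -p pics; ls
cat > snap.py <<'E'
import sys,cv2,pickle,numpy as np
from bench import r
def snap(name,fn):
    info=r.camera_info(name); im=r.read_camera(name)
    cv2.imwrite(f'pics/{fn}.png',im[:,:,::-1]); pickle.dump(info,open(f'pics/{fn}.pkl','wb')); return im,info
E
python3 - <<'E'
from snap import *
print(r.state())
ims=[snap(n,n+'0')[0] for n in('scene','side')]
for n in('scene','side'): 
    i=r.camera_info(n); print(i)
snap('wrist','wrist0'); print(r.camera_info('wrist'))
E
```

```text
pics
{'time': 0.0, 'joint_positions': array([ 1.1684782 ,  0.6159227 , -0.01265176,  1.42492243,  0.00808712,
        1.10338621, -0.04039609]), 'qd': array([ 0.00024461, -0.00094173, -0.00044579,  0.0014315 , -0.00052517,
       -0.00010512, -0.00013073]), 'effort': array([-2.92845934e-04, -4.58936334e+01,  2.09408524e-01, -1.65744978e+01,
       -6.09286129e-02,  2.05668330e-02,  2.46573873e-04]), 'eef_pos': array([ 238.3060469 , -603.87479471,  217.47101593]), 'ee_rot': array([-1.27128495e-03,  9.82387404e-01,  1.86851041e-01, -2.44772248e-04]), 'force': array([-0.33483953, -0.90428245,  0.83899508]), 'moment': array([-0.01218338,  0.06266691, -0.00240293]), 'finger_force': 0.0, 'gripper_width': 92.99733190574493}
{'intrinsics': array([[435.76235471,   0.        , 276.7375861 ],
       [  0.        , 435.76235471, 203.3424861 ],
       [  0.        ,   0.        ,   1.        ]]), 'world_to_cam': array([[-6.23109516e-01, -7.82121472e-01,  4.53152835e-03,
         3.11745943e+02],
       [ 5.26608231e-01, -4.15246434e-01,  7.41791190e-01,
        -2.78794104e+02],
       [-5.782891
[... 510 characters left out ...]

       [-2.12834733e-01,  8.12365955e-01,  5.42920741e-01,
        -9.77931151e+02],
       [ 0.00000000e+00,  0.00000000e+00,  0.00000000e+00,
         1.00000000e+00]])}
{'intrinsics': array([[325.1922621 ,   0.        , 275.54872916],
       [  0.        , 325.1922621 , 205.54970444],
       [  0.        ,   0.        ,   1.        ]]), 'world_to_cam': array([[ 3.66481209e-01, -9.30421796e-01, -2.60853359e-03,
        -6.48997924e+02],
       [ 8.99247106e-01,  3.54918807e-01, -2.55709371e-01,
         3.04342443e+01],
       [ 2.38843390e-01,  9.13669634e-02,  9.66750181e-01,
        -3.89759396e+02],
       [ 0.00000000e+00,  0.00000000e+00,  0.00000000e+00,
         1.00000000e+00]])}
```

View pics/scene0.png

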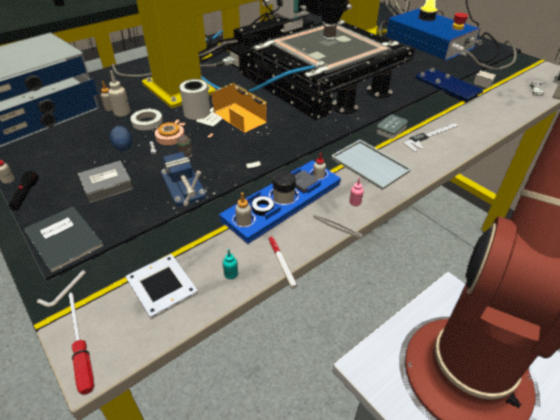

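View pics/side0.png

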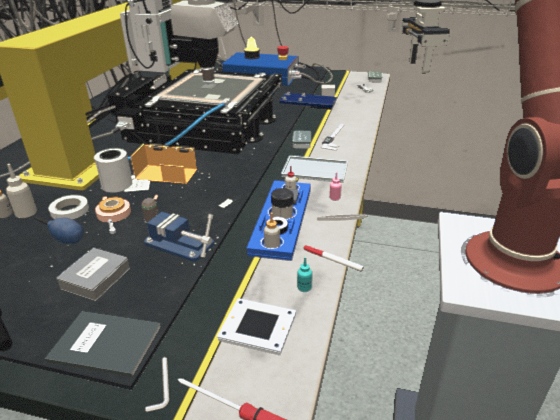

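View pics/wrist0.png

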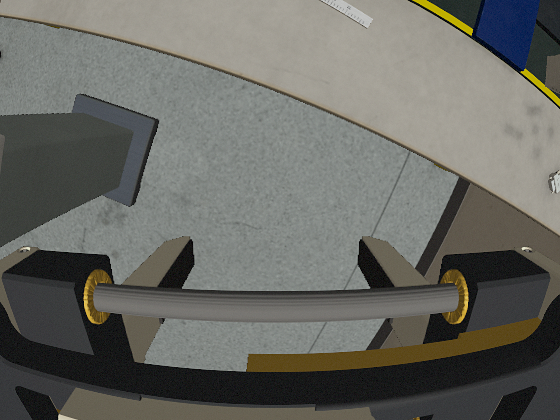

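The scene picture shows the caddy from (240,225) to (325,175), the tray at (370,163) and the carrier at (161,285). In the caddy are oil (243,208), ring mount (262,204), can (285,188), a dark box (307,180) and glue (320,165). The look-alikes of the glue are pink at (357,193) and turquoise at (230,264). Next are coarse positions from both views.

```bash
cat > geo.py <<'E'
import numpy as np,pickle,cv2
def ray(info,uv,fish=False):
    K=info['intrinsics'];T=info['world_to_cam'];R=T[:3,:3];c=-R.T@T[:3,3]
    x=(uv[0]-K[0,2])/K[0,0];y=(uv[1]-K[1,2])/K[1,1]
    if fish:
        t=np.hypot(x,y);d=np.array([np.sin(t)*x/t,-np.sin(t)*y/t,-np.cos(t)])
    else: d=np.array([x,-y,-1.])
    return c,R.T@d/np.linalg.norm(d)
def onz(info,uv,z,fish=False):
    c,d=ray(info,uv,fish);return c+d*(z-c[2])/d[2]
def tri(obs): # list of (info,uv,fish)
    A=0;b=0;L=[ray(*o) for o in obs]
    for c,d in L:
        P=np.eye(3)-np.outer(d,d);A=A+P;b=b+P@c
    p=np.linalg.solve(A,b);return p,[np.linalg.norm((np.eye(3)-np.outer(d,d))@(p-c)) for c,d in L]
def proj(info,p,fish=False):
    K=info['intrinsics'];T=info['world_to_cam'];q=T[:3,:3]@p+T[:3,3];x,y,z=q[0],-q[1],-q[2]
    if fish:
        t=np.arctan2(np.hypot(x,y),z);s=t/np.hypot(x,y)
    else: s=1/z
    return np.array([K[0,0]*x*s+K[0,2],K[1,1]*y*s+K[1,2]])
def load(n): return pickle.load(open(f'pics/{n}.pkl','rb'))
E
python3 - <<'E'
from geo import *
a,b=load('scene0'),load('side0')
np.set_printoptions(precision=1,suppress=True)
for n,p,q in [('gluetip',(321,154),(292,170)),('oiltip',(242,198),(271,222)),('can',(285,178),(283,190)),('carrier',(161,285),(257,323)),('pink',(357,182),(336,177)),('tray',(370,163),(314,167))]:
    print(n,*tri([(a,p),(b,q)]))
print(onz(a,(307,180),37),onz(a,(262,204),37))
w=load('wrist0');T=w['world_to_cam'];print(-T[:3,:3].T@T[:3,3])
E
python3 -c "
import cv2
i=cv2.imread('pics/scene0.png')[130:250,200:420]
cv2.imwrite('pics/c1.png',cv2.resize(i,None,fx=3.6,fy=3.6,interpolation=cv2.INTER_CUBIC))"
```

```text
gluetip [ 518.5 -148.4   75.8] [np.float64(4.748525753300474), np.float64(4.748525753300378)]
oiltip [505.6  89.1  76.7] [np.float64(3.825483414089264), np.float64(3.8254834140893714)]
can [507.1 -28.1  79.8] [np.float64(2.9267761220685715), np.float64(2.926776122068607)]
carrier [467.9 309.5   8.2] [np.float64(1.6516615329032984), np.float64(1.651661532903205)]
pink [ 407.1 -156.3   62.4] [np.float64(1.2299832506171906), np.float64(1.2299832506172375)]
tray [ 488.6 -300.6    4.3] [np.float64(1.626371762717941), np.float64(1.6263717627179513)]
[506.3 -95.7  37. ] [504.8  38.3  37. ]
[ 303.5 -579.   382.7]
```

View pics/c1.png

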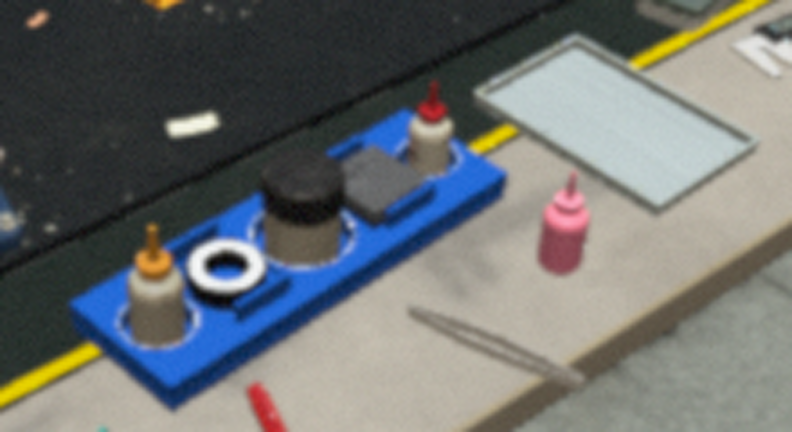

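The crop shows the box in the -y pocket at (378,183), between the can (302,205) and the red-nozzle glue (432,135). The ring mount (226,268) lies beside the oil (157,300). So the can and glue get cleared; pink (562,228), and turquoise elsewhere, stay. Next I look with the wrist camera over the tray.

```bash
python3 -m inch '[[[355,-187,-33,0,0,-68.5],[355,-187,-33,0,0,-68.5],[355,-187,-33,0,0,-68.5],[355,-187,-33,0,0,-68.5],[355,-187,-33,0,0,-68.5],[355,-187,-33,0,0,-68.5],[355,-187,-33,0,0,-68.5],[355,-187,-33,0,0,-68.5],[355,-187,-33,0,0,-68.5],[355,-187,-33,0,0,-68.5],[355,-187,-33,0,0,-68.5],[355,-187,-33,0,0,-68.5],[355,-187,-33,0,0,-68.5],[355,-187,-33,0,0,-68.5],[355,-187,-33,0,0,-68.5]]]'
python3 -c "
from snap import *
snap('wrist','w1');print(r.state()['eef_pos'],r.state()['ee_rot'],r.state()['joint_positions'],r.state()['force'])"
```

```text
time: 1.4
eef_pos: [498.8, -302.2, 251.3]
ee_rot: [-0.0, 0.708, 0.706, -0.001]
force: [-0.3, 0.2, -0.4]
gripper_width: 92.9
finger_force: 0.0
[ 499.0276875  -301.9310264   251.42250587] [-1.60468433e-04  7.08050648e-01  7.06161479e-01 -4.68682571e-04] [ 0.7358115   0.50111346 -0.36429467  1.56917479  0.19335863  1.10758494
  0.3230223 ] [ 0.31760129 -0.3879575   0.49579242]
```

View pics/w1.png

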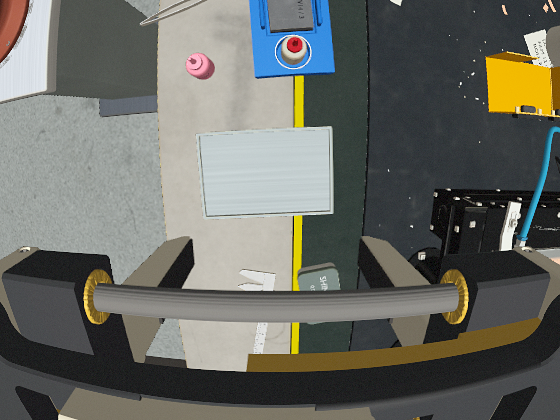

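The picture shows the tray at (200,132),(331,126),(333,213),(205,217), the glue tip at (294,44) and pink at (200,65). Next I look over the caddy.

```bash
python3 -m inch '[[[190,5,0,0,0,0],[190,5,0,0,0,0],[190,5,0,0,0,0],[190,5,0,0,0,0],[190,5,0,0,0,0],[190,5,0,0,0,0],[190,5,0,0,0,0],[190,5,0,0,0,0],[190,5,0,0,0,0]]]'
python3 -c "
from snap import *
snap('wrist','w2')
i=cv2.imread('pics/w2.png')
cv2.imwrite('pics/w2c.png',cv2.resize(i[0:245,180:400],None,fx=2.4,fy=2.4,interpolation=cv2.INTER_CUBIC))"
```

```text
time: 2.2
eef_pos: [504.8, -112.9, 251.5]
ee_rot: [0.0, 0.708, 0.706, -0.001]
force: [-0.6, -0.1, -0.3]
gripper_width: 93.1
finger_force: 0.0
```

View pics/w2c.png

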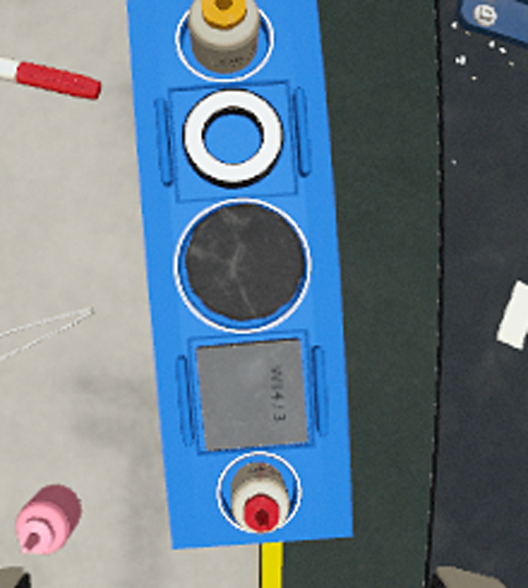

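The crop shows the well rings of oil (225,41), can (242,265) and glue (259,493). The box top corners are (197,346),(306,341),(310,443),(205,452), and the glue nozzle is at (262,514). Now I compute positions.

```bash
python3 - <<'E'
from geo import *
np.set_printoptions(precision=1,suppress=True)
w1,w2=load('w1'),load('w2'); f=lambda x,y:(180+(x+.5)/2.4-.5,(y+.5)/2.4-.5)
W=lambda u,v,z:onz(w2,f(u,v),z,True)
for n,u in [('oilring',(225,41)),('canring',(242,265)),('gluering',(259,493))]: print(n,W(*u,25))
c=W(242,265,25);
for a,b in[((175,41),(274,41)),((175,265),(310,265)),((217,493),(301,493))]:print('ring width',W(*a,25)-W(*b,25))
B=[W(*u,37) for u in[(197,346),(306,341),(310,443),(205,452)]];print('box',np.mean(B,0),[np.linalg.norm(B[i]-B[i-1]) for i in range(4)],B)
print('glue tip',tri([(w1,(294,44),True),(w2,f(262,514),True)]))
print('can top',W(246,261,75))
T=[onz(w1,u,12,True) for u in[(200,132),(331,126),(333,213),(205,217)]];print('tray',np.mean(T,0),T)
# fixed-camera cross-check of heights via scene+wrist2: box corner/centre, ring centre
a,b=load('scene0'),load('side0')
g=lambda x,y:(200+(x+.5)/3.6-.5,130+(y+.5)/3.6-.5)
print('box ctr tri',tri([(a,g(378,180),False),(w2,f(254,396),True)]))
print('can well tri',tri([(a,g(302,235),False),(w2,f(242,265),True)]))
print('tray tri',tri([(a,g(615,124),False),(w1,(268,172),True)]))
E
python3 -c "
import cv2
i=cv2.imread('pics/w1.png')
cv2.imwrite('pics/w1c.png',cv2.resize(i[0:230,180:400],None,fx=2.4,fy=2.4,interpolation=cv2.INTER_CUBIC))"
```

```text
oilring [502.1  87.9  25. ]
canring [510.1 -29.   25. ]
gluering [ 518.7 -145.7   25. ]
ring width [-49.5   0.4   0. ]
ring width [-67.    0.1   0. ]
ring width [-43.7   0.2  -0. ]
box [515.9 -93.4  37. ] [np.float64(52.76337647607224), np.float64(52.964034530229014), np.float64(50.70483195611035), np.float64(52.36029982357399)] [array([488. , -68.8,  37. ]), array([540.9, -66.4,  37. ]), array([ 543.5, -117. ,   37. ]), array([ 491.3, -121.4,   37. ])]
glue tip (array([ 518.5, -146. ,   62.9]), [np.float64(0.3446521279462726), np.float64(0.34465212794623146)])
can top [511.1 -29.1  75. ]
tray [ 486.6 -295.8   12. ] [array([ 402.9, -243. ,   12. ]), array([ 566.7, -236.9,   12. ]), array([ 572.5, -349.2,   12. ]), array([ 404.2, -354.2,   12. ])]
box ctr tri (array([515.1, -94.9,  32.8]), [np.float64(1.0515320714760228), np.float64(1.0515320714759457)])
can well tri (array([510.4, -28.6,  23.7]), [np.float64(0.5072258715601524), np.float64(0.5072258715602516)])
tray tri (array([ 486.4, -298.1,    1.2]), [np.float64(1.8259110253942366), np.float64(1.8259110253941964)])
```

View pics/w1c.png

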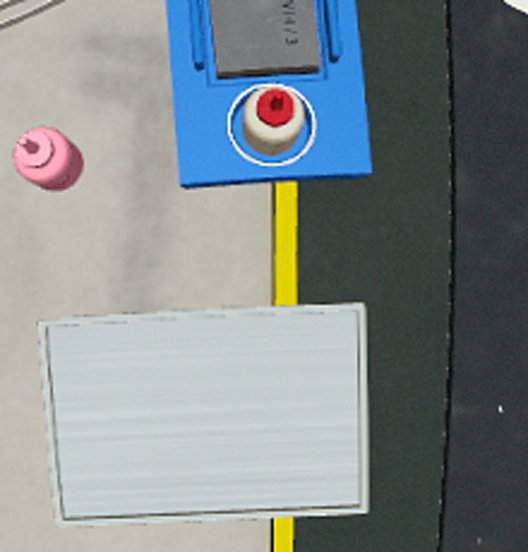

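The positions hold up:

| Thing | Position (mm) | Check |
|---|---|---|
| Caddy | centre (510.3,-29), yaw 4.1° | deck height 24 triangulated, against 25 |
| Glue | (518.6,-145.9) | centred on its well |
| Can | (510.5,-29) | centred on its well |
| Box | (515,-93.4) | about 52.3 mm per side |
| Tray | (486.6,-297), yaw 2.3° | |

The glue goes first.

```bash
python3 -m inch '[[[-35,14,100,0,0,0],[-35,14,140,0,0,0],[-35,14,140,0,0,0],[-35,14,140,0,0,0],[-35,14,140,0,0,0],[-35,14,140,0,0,0],[-35,14,140,0,0,0],[-35,14,140,0,0,0]]]' 1 15
python3 -c "
from snap import *
import numpy as np
P=[]
for k in range(3): snap('wrist','w3'); P.append(r.state()['eef_pos'])
print(np.round(P,1), r.state()['ee_rot'])"
```

```text
time: 2.92
eef_pos: [520.6, -145.3, 113.7]
ee_rot: [0.002, 0.707, 0.707, 0.001]
force: [-0.0, -0.2, 0.3]
gripper_width: 92.7
finger_force: 0.0
[[ 520.4 -145.2  113.7]
 [ 520.3 -145.2  113.5]
 [ 520.  -145.2  113.3]] [0.0013392  0.70677342 0.70743824 0.00082714]
```

View pics/w3.png

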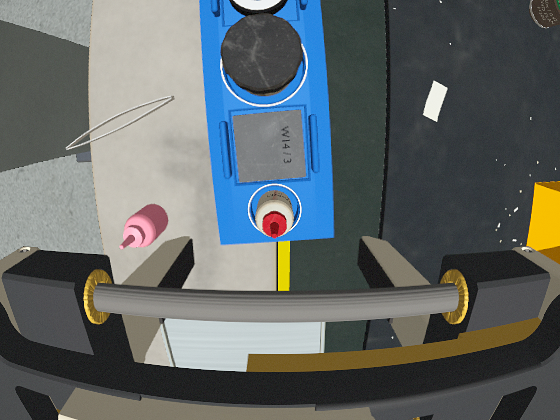

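The glue nozzle at (275,225) sits midway between the fingers (190..365), so I descend and grip.

```bash
python3 -m inch '[[[-0.5,0,25,0,0,0],[-0.5,0,50,0,0,0],[-0.5,0,70,0,0,0],[-0.5,0,83,0,0,0],[-0.5,0,83,0,0,0],[-0.5,0,83,0,0,0],[-0.5,0,83,0,0,0]]]' 1 15
python3 -m inch '[[[0,0,0,0,0,0],[0,0,0,0,0,0],[0,0,0,0,0,0],[0,0,0,0,0,0],[0,0,0,0,0,0],[0,0,0,0,0,0],[0,0,0,0,0,0],[0,0,0,0,0,0],[0,0,0,0,0,0],[0,0,0,0,0,0]]]' 0 15
```

```text
time: 3.65
eef_pos: [520.1, -145.8, 29.9]
ee_rot: [0.001, 0.707, 0.707, 0.001]
force: [0.5, -0.1, -0.2]
gripper_width: 92.9
finger_force: 0.0
time: 4.48
eef_pos: [519.0, -145.8, 28.6]
ee_rot: [-0.0, 0.707, 0.707, 0.0]
force: [-0.0, 0.6, -0.0]
gripper_width: 30.8
finger_force: 0.0
```

```bash
python3 -m inch '[[[0,0,0,0,0,0],[0,0,0,0,0,0],[0,0,0,0,0,0],[0,0,0,0,0,0]]]' 0 15
python3 -m inch '[[[0,0,-10,0,0,0],[0,0,-25,0,0,0],[0,0,-50,0,0,0],[0,0,-80,0,0,0],[0,0,-80,0,0,0],[0,0,-80,0,0,0]]]' 0 15
```

```text
time: 4.82
eef_pos: [519.1, -145.8, 28.7]
ee_rot: [-0.0, 0.707, 0.707, 0.0]
force: [-0.0, 0.1, -0.4]
gripper_width: 28.0
finger_force: 15.0
time: 5.32
eef_pos: [520.3, -146.1, 110.9]
ee_rot: [0.002, 0.707, 0.707, 0.001]
force: [-0.2, -0.5, 0.3]
gripper_width: 28.2
finger_force: 15.0
```

```bash
python3 -m inch '[[[-15,-8,0,0,0,0],[-40,-20,0,0,0,0],[-75,-38,0,0,0,0],[-110,-55,0,0,0,0],[-140,-70,0,0,0,0],[-153,-77,0,0,0,0],[-153,-77,20,0,0,0],[-153,-77,45,0,0,0],[-153,-77,65,0,0,0],[-153,-77,78,0,0,0],[-153,-77,83,0,0,0],[-153,-77,85,0,0,0],[-153,-77,85,0,0,0],[-153,-77,85,0,0,0],[-153,-77,85,0,0,0]]]' 0 15
python3 -m inch '[[[0,0,1,0,0,0],[0,0,2,0,0,0],[0,0,3,0,0,0],[0,0,3.5,0,0,0],[0,0,3.5,0,0,0],[0,0,3.5,0,0,0],[0,0,3.5,0,0,0]]]' 0 15
```

```text
time: 6.57
eef_pos: [442.8, -299.2, 24.5]
ee_rot: [0.001, 0.707, 0.707, 0.0]
force: [-0.6, -0.3, -0.4]
gripper_width: 27.9
finger_force: 15.0
time: 7.15
eef_pos: [442.1, -298.9, 20.2]
ee_rot: [-0.0, 0.707, 0.707, 0.0]
force: [0.4, -0.3, 0.5]
gripper_width: 27.8
finger_force: 15.0
```

```bash
python3 -m inch '[[[0,0,0.5,0,0,0],[0,0,0.5,0,0,0],[0,0,0.5,0,0,0],[0,0,0.5,0,0,0],[0,0,0.5,0,0,0],[0,0,0.5,0,0,0],[0,0,0.5,0,0,0],[0,0,0.5,0,0,0]]]' 0.7 15
python3 -m inch '[[[0,0,-10,0,0,0],[0,0,-30,0,0,0],[0,0,-65,0,0,0],[0,0,-100,0,0,0],[0,0,-130,0,0,0],[0,0,-130,0,0,0]]]' 1 15
python3 -c "
from snap import *
snap('wrist','w4');print(r.state()['eef_pos'])
i=cv2.imread('pics/w4.png');s=snap('side','s4')[0][:,:,::-1]
cv2.imwrite('pics/m4.png',np.vstack([i[150:400,100:460],cv2.resize(s[130:230,240:384],(360,250))]))"
```

```text
time: 7.82
eef_pos: [442.1, -298.9, 19.7]
ee_rot: [-0.0, 0.707, 0.707, 0.0]
force: [-0.0, -0.0, -0.1]
gripper_width: 65.0
finger_force: 0.0
time: 8.32
eef_pos: [446.0, -300.5, 156.4]
ee_rot: [0.006, 0.707, 0.707, 0.002]
force: [1.3, 0.0, 0.4]
gripper_width: 92.9
finger_force: 0.0
[ 444.31022095 -299.92075722  153.59435699]
```

View pics/m4.png

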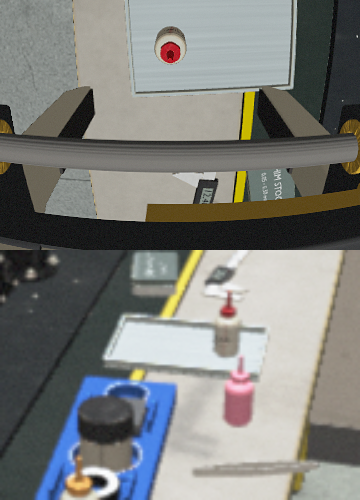

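The glue stands upright in the tray (170,45 top; 228,335 side), and its well is empty. Next is the can.

```bash
python3 -m inch '[[[20,5,0,0,0,0],[50,13,0,0,0,0],[90,23,0,0,0,0],[130,33,0,0,0,0],[170,43,0,0,0,0],[210,53,0,0,0,0],[245,62,0,0,0,0],[263,67,0,0,0,0],[270,68.5,0,0,0,0],[270,68.5,15,0,0,0],[270,68.5,40,0,0,0],[270,68.5,50,0,0,0],[270,68.5,50,0,0,0],[270,68.5,50,0,0,0],[270,68.5,50,0,0,0],[270,68.5,50,0,0,0],[270,68.5,50,0,0,0]]]' 1 20
python3 - <<'E'
from snap import *
from geo import *
im,i=snap('wrist','w5')
np.set_printoptions(precision=1,suppress=True)
print(r.state()['eef_pos'],'can expected px',proj(i,np.array([510.5,-29,75.]),True),proj(i,np.array([510.5-26.5,-29,75.]),True),proj(i,np.array([510.5+26.5,-29,75.]),True))
cv2.imwrite('pics/w5c.png',cv2.resize(im[80:330,150:400,::-1],None,fx=2,fy=2))
E
```

```text
time: 9.83
eef_pos: [511.1, -29.1, 100.6]
ee_rot: [0.001, 0.707, 0.707, 0.001]
force: [0.6, 0.0, -0.1]
gripper_width: 92.8
finger_force: 0.0
[511.  -29.  100.5] can expected px [275.5 236. ] [233.2 235.8] [317.8 235.8]
```

View pics/w5c.png

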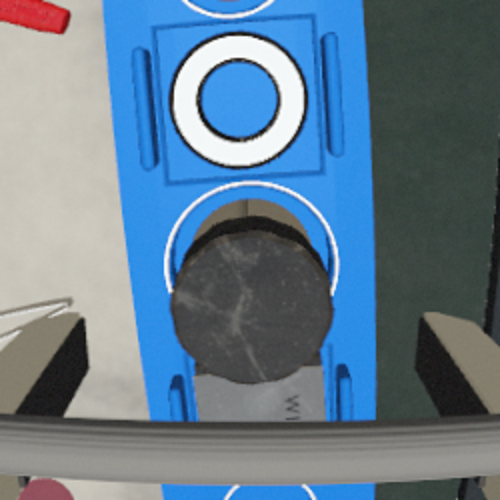

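The can lid is centred at (276,234), against a predicted (275.5,236). I grip it.

```bash
python3 -m inch '[[[0,0,20,0,0,0],[0,0,42,0,0,0],[0,0,60,0,0,0],[0,0,66,0,0,0],[0,0,66,0,0,0],[0,0,66,0,0,0],[0,0,66,0,0,0],[0,0,66,0,0,0]]]' 1 20
python3 -m inch '[[[0,0,0,0,0,0],[0,0,0,0,0,0],[0,0,0,0,0,0],[0,0,0,0,0,0],[0,0,0,0,0,0],[0,0,0,0,0,0],[0,0,0,0,0,0],[0,0,0,0,0,0],[0,0,0,0,0,0]]]' 0 20
python3 -m inch '[[[0,0,-8,0,0,0],[0,0,-25,0,0,0],[0,0,-50,0,0,0],[0,0,-80,0,0,0],[0,0,-80,0,0,0],[0,0,-80,0,0,0],[0,0,-80,0,0,0]]]' 0 20
```

```text
time: 10.55
eef_pos: [511.4, -28.8, 34.8]
ee_rot: [0.001, 0.707, 0.707, 0.001]
force: [0.0, -0.4, 0.3]
gripper_width: 92.8
finger_force: 0.0
time: 11.3
eef_pos: [510.6, -28.9, 33.7]
ee_rot: [0.0, 0.707, 0.707, 0.0]
force: [-0.6, 0.1, -0.1]
gripper_width: 51.3
finger_force: 20.0
time: 11.88
eef_pos: [509.7, -29.0, 113.4]
ee_rot: [-0.0, 0.707, 0.707, -0.0]
force: [0.3, 0.2, -0.9]
gripper_width: 51.4
finger_force: 20.0
```

```bash
python3 -m inch '[[[-15,1,0,0,0,0],[-40,3,0,0,0,0],[-75,5,0,0,0,0],[-110,8,0,0,0,0],[-145,10,0,0,0,0],[-180,12,0,0,0,0],[-215,14,0,0,0,0],[-245,16,0,0,0,0],[-260,16,0,0,0,0],[-266,16,0,0,0,0],[-266,16,20,0,0,0],[-266,16,45,0,0,0],[-266,16,65,0,0,0],[-266,16,78,0,0,0],[-266,16,84,0,0,0],[-266,16,85,0,0,0],[-266,16,85,0,0,0],[-266,16,85,0,0,0],[-266,16,85,0,0,0]]]' 0 20
python3 -m inch '[[[0,0,1,0,0,0],[0,0,2,0,0,0],[0,0,3,0,0,0],[0,0,3.5,0,0,0],[0,0,3.8,0,0,0],[0,0,3.8,0,0,0],[0,0,3.8,0,0,0]]]' 0 20
```

```text
time: 13.47
eef_pos: [527.5, -294.7, 29.8]
ee_rot: [0.001, 0.707, 0.707, 0.0]
force: [0.0, -0.8, -1.3]
gripper_width: 51.4
finger_force: 20.0
time: 14.05
eef_pos: [526.6, -295.1, 25.2]
ee_rot: [0.0, 0.707, 0.707, -0.0]
force: [-1.4, -0.2, 2.1]
gripper_width: 51.2
finger_force: 20.0
```

```bash
python3 -m inch '[[[0,0,0.3,0,0,0],[0,0,0.3,0,0,0],[0,0,0.3,0,0,0],[0,0,0.3,0,0,0],[0,0,0.3,0,0,0],[0,0,0.3,0,0,0]]]' 0.8 20
python3 -m inch '[[[0,0,-8,0,0,0],[0,0,-25,0,0,0],[0,0,-60,0,0,0],[0,0,-100,0,0,0],[0,0,-130,0,0,0],[40,-5,-150,0,0,0],[80,-10,-190,0,0,0],[120,-15,-220,0,0,0],[160,-20,-225,0,0,0],[200,-25,-225,0,0,0],[240,-30,-225,0,0,0],[280,-35,-225,0,0,0],[320,-40,-225,0,0,0],[360,-45,-225,0,0,0],[400,-50,-225,0,0,0],[440,-55,-225,0,0,0],[475,-57,-225,0,0,0],[500,-57,-225,0,0,0],[505,-57,-225,0,0,0],[505,-57,-225,0,0,0]]]' 1 20
python3 - <<'E'
from snap import *
im,i=snap('wrist','w6'); print(r.state()['eef_pos'],r.state()['ee_rot'],r.state()['joint_positions'])
s=snap('side','s6')[0]
a=cv2.resize(im[0:240,160:400],None,fx=2.2,fy=2.2,interpolation=cv2.INTER_CUBIC)
b=cv2.resize(s[140:230,240:360],(264,198))
m=np.zeros((528,800,3),np.uint8);m[:528,:528]=a;m[:198,528:792]=b
cv2.imwrite('pics/m6.png',m[:,:,::-1])
E
```

```text
time: 14.55
eef_pos: [526.7, -294.7, 24.4]
ee_rot: [-0.0, 0.707, 0.707, 0.0]
force: [0.0, -0.7, 0.1]
gripper_width: 74.4
finger_force: 0.0
time: 16.22
eef_pos: [468.4, 213.1, 250.2]
ee_rot: [-0.0, 0.705, 0.709, 0.001]
force: [0.2, -1.5, -0.6]
gripper_width: 93.2
finger_force: 0.0
[469.06346223 210.32633842 249.85370709] [ 2.96923266e-04  7.06221123e-01  7.07991257e-01 -1.33335773e-04] [-0.08898526  0.41464126 -0.54102073  1.75513189  0.24384537  1.03904521
 -0.71477111]
```

View pics/m6.png

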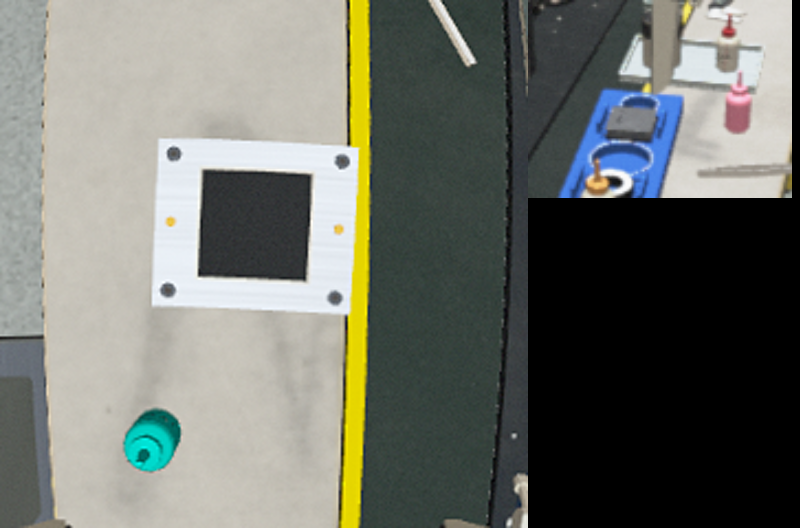

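The picture shows the nest corners at (202,170),(312,173),(308,280),(198,276) and the plate at (159,139),(359,147),(351,314),(152,305). Turquoise is at (152,440). The side inset shows the can and glue standing in the tray, and the box with free space on both sides.

Run:
```python
from geo import *
np.set_printoptions(precision=1,suppress=True)
w=load('w6'); f=lambda x,y:(160+(x+.5)/2.2-.5,(y+.5)/2.2-.5)
for n,C in(('nest',[(202,170),(312,173),(308,280),(198,276)]),('plate',[(159,139),(359,147),(351,314),(152,305)])):
    P=np.array([onz(w,f(*c),12,True) for c in C]); E=P-np.roll(P,1,0)
    print(n,P.mean(0),np.linalg.norm(E,axis=1),'yaw',[round(float((np.degrees(np.arctan2(e[1],e[0]))+45)%90-45),2) for e in E])
print('turq',onz(w,f(150,440),60,True))
# carrier centre triangulated: plate corner mean scene+side+wrist
a,b=load('scene0'),load('side0')
print(tri([(a,(161,285.5),False),(b,(257.5,324),False),(w,f(255,225.5),True)]))
```

```text
nest [467.1 308.6  12. ] [60.3 61.2 60.9 61.6] yaw [-1.97, -1.24, -1.57, -1.79]
plate [467.2 308.6  12. ] [ 95.1 111.8  95.7 112.5] yaw [-2.38, -1.97, -2.0, -2.3]
turq [413.7 196.3  60. ]
(array([467.4, 309.1,   6.1]), [np.float64(1.5408474564910952), np.float64(1.0888622739708895), np.float64(0.961200105996121)])
```

```bash
python3 -m inch '[[[-20,3,0,0,0,-6],[-45,7,0,0,0,-13],[-70,11,0,0,0,-20],[-95,15,0,0,0,-27],[-120,19,0,0,0,-34],[-145,22,0,0,0,-41],[-170,26,0,0,0,-48],[-195,30,0,0,0,-55],[-220,33,0,0,0,-62],[-245,37,0,0,0,-69],[-270,41,0,0,0,-76],[-290,44,20,0,0,-83],[-303.5,45.5,50,0,0,-90],[-303.5,45.5,90,0,0,-94.2],[-303.5,45.5,130,0,0,-94.2],[-303.5,45.5,150,0,0,-94.2],[-303.5,45.5,150,0,0,-94.2],[-303.5,45.5,150,0,0,-94.2],[-303.5,45.5,150,0,0,-94.2],[-303.5,45.5,150,0,0,-94.2]]]' 1 10
python3 - <<'E'
from snap import *
from geo import *
from scipy.spatial.transform import Rotation as R
im,i=snap('wrist','w7'); s=r.state(); q=s['ee_rot']
M=R.from_quat(q,scalar_first=True).as_matrix()
np.set_printoptions(precision=3,suppress=True)
print(s['eef_pos'],M,s['joint_positions'])
c=np.array([515,-93.4,37]);e=np.radians(4.06);X=np.array([np.cos(e),np.sin(e),0]);Y=np.array([-np.sin(e),np.cos(e),0])
o=im[:,:,::-1].copy()
for a in(-26,26):
  for b in(-26,26): cv2.circle(o,tuple(int(round(v)) for v in proj(i,c+a*X+b*Y,True)),2,(0,255,255),-1)
cv2.imwrite('pics/w7c.png',cv2.resize(o[60:330,130:430],None,fx=1.8,fy=1.8))
E
```

```text
time: 17.98
eef_pos: [516.4, -93.9, 101.6]
ee_rot: [0.002, -0.036, 0.999, -0.001]
force: [-0.9, -0.0, -0.4]
gripper_width: 93.1
finger_force: 0.0
[516.299 -93.74  101.533] [[-0.997 -0.073  0.004]
 [-0.073  0.997 -0.001]
 [-0.004 -0.001 -1.   ]] [ 0.638  0.699 -0.793  1.906  0.677  0.823  1.122]
```

View pics/w7c.png

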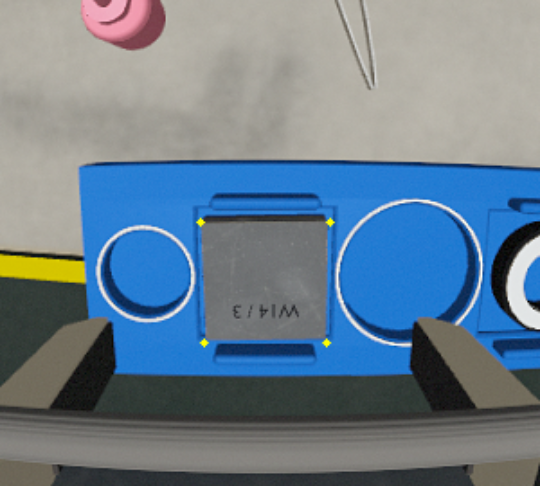

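The projected box corners fall on the seen ones within about 1 mm, and both neighbouring wells are empty. I grip the box.

```bash
python3 -m inch '[[[0,0,20,0,0,0],[0,0,45,0,0,0],[0,0,62,0,0,0],[0,0,70,0,0,0],[0,0,72,0,0,0],[0,0,72,0,0,0],[0,0,72,0,0,0],[0,0,72,0,0,0],[0,0,72,0,0,0]]]' 1 10
python3 -m inch '[[[0,0,0,0,0,0],[0,0,0,0,0,0],[0,0,0,0,0,0],[0,0,0,0,0,0],[0,0,0,0,0,0],[0,0,0,0,0,0],[0,0,0,0,0,0],[0,0,0,0,0,0],[0,0,0,0,0,0]]]' 0 10
python3 -m inch '[[[0,0,-4,0,0,0],[0,0,-12,0,0,0],[0,0,-30,0,0,0],[0,0,-60,0,0,0],[0,0,-90,0,0,0],[0,0,-120,0,0,0],[0,0,-120,0,0,0],[0,0,-120,0,0,0]]]' 0 10
python3 - <<'E'
from snap import *
im,i=snap('wrist','w8'); s=r.state();print(s['eef_pos'],s['ee_rot'])
o=snap('scene','sc8')[0]
m=np.hstack([cv2.resize(im[200:340,150:400],(400,224)),cv2.resize(o[120:232,200:400],(400,224))])
cv2.imwrite('pics/m8.png',m[:,:,::-1])
E
```

```text
time: 18.78
eef_pos: [515.7, -93.4, 28.6]
ee_rot: [0.001, -0.037, 0.999, -0.0]
force: [0.1, 1.0, -0.5]
gripper_width: 93.3
finger_force: 0.0
time: 19.53
eef_pos: [515.0, -93.3, 27.5]
ee_rot: [-0.0, -0.037, 0.999, 0.0]
force: [-1.0, -0.6, -0.3]
gripper_width: 51.4
finger_force: 10.0
time: 20.2
eef_pos: [516.1, -93.3, 149.7]
ee_rot: [0.002, -0.037, 0.999, -0.001]
force: [-0.5, 0.6, -0.0]
gripper_width: 51.8
finger_force: 10.0
[514.90818461 -93.61942348 148.15033554] [ 3.77492642e-04 -3.68373475e-02  9.99321115e-01 -4.19079905e-04]
```

View pics/m8.png

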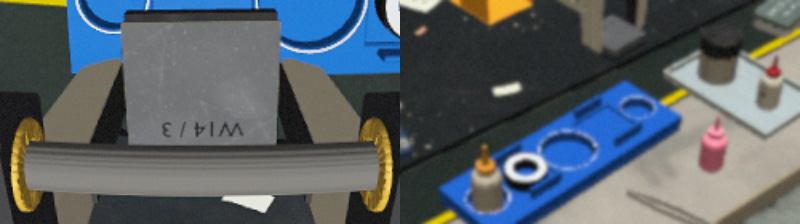

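The box is held level and centred. The scene view confirms the can and glue standing in the tray and the oil and ring mount undisturbed. I carry the box to the carrier.

```bash
python3 -m inch '[[[1,15,0,0,0,0],[2,40,0,0,0,0],[3,75,0,0,0,1],[5,110,0,0,0,2],[7,145,0,0,0,3],[9,180,0,0,0,4],[10,215,0,0,0,5],[12,250,0,0,0,6],[14,285,0,0,0,6],[15,320,0,0,0,6],[17,355,0,0,0,6],[18,385,0,0,0,6],[18,400,10,0,0,6],[18,404.5,35,0,0,6],[18,404.5,65,0,0,6],[18,404.5,90,0,0,6],[18,404.5,105,0,0,6],[18,404.5,107,0,0,6],[18,404.5,107,0,0,6],[18,404.5,107,0,0,6]]]' 0 10
python3 -m inch '[[[0,0,0,0,0,0],[0,0,0,0,0,0],[0,0,0,0,0,0],[0,0,0,0,0,0]]]' 0 10
python3 - <<'E'
from snap import *
from geo import *
im,i=snap('wrist','w9'); s=r.state();print(s['eef_pos'],s['ee_rot'])
c=np.array([467.2,308.7,12]);e=np.radians(-2.);X=np.array([np.cos(e),np.sin(e),0]);Y=np.array([-np.sin(e),np.cos(e),0])
o=im[:,:,::-1].copy()
for a in(-31,31):
  for b in(-31,31): cv2.circle(o,tuple(int(round(v)) for v in proj(i,c+a*X+b*Y,True)),2,(0,0,255),-1)
cv2.imwrite('pics/w9c.png',cv2.resize(o[100:330,130:430],None,fx=2,fy=2))
E
```

```text
time: 21.97
eef_pos: [467.1, 309.0, 40.7]
ee_rot: [-0.0, 0.015, 1.0, 0.0]
force: [-0.3, -0.0, -0.7]
gripper_width: 51.6
finger_force: 10.0
time: 22.3
eef_pos: [467.6, 308.9, 41.3]
ee_rot: [0.001, 0.016, 1.0, 0.0]
force: [-0.4, -0.5, -0.3]
gripper_width: 52.1
finger_force: 10.0
[467.52734245 308.8465688   41.20161469] [4.84739322e-04 1.55125885e-02 9.99879508e-01 3.06407234e-04]
```

View pics/w9c.png

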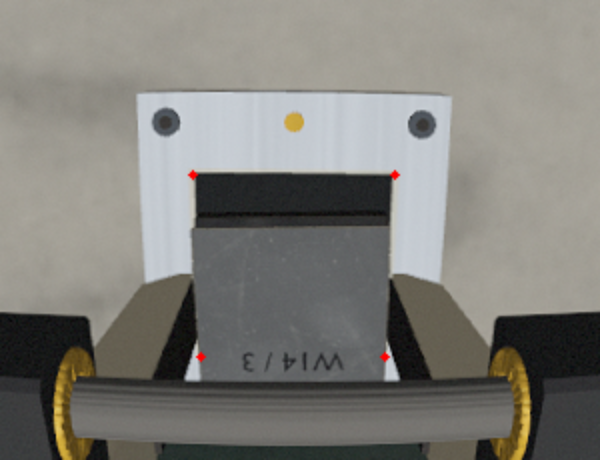

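```bash
python3 -c "
from geo import *
w=load('w9')
for p in((226,214.2),(323.5,212)): print(onz(w,p,50.8,True))
for p in((228,187),(326,187)): print(onz(w,p,12,True))"
python3 -m inch '[[[0,0,10,0,0,0],[0,0,18,0,0,0],[0,0,22,0,0,0],[0,0,24,0,0,0],[0,0,24,0,0,0],[0,0,24,0,0,0],[0,0,24,0,0,0]]]' 0 10
```

```text
[441.40266402 284.306863    50.8       ]
[441.81533951 333.22240503  50.8       ]
[435.19748637 280.22680573  12.        ]
[437.10567665 340.38386828  12.        ]
time: 22.93
eef_pos: [467.3, 308.9, 16.7]
ee_rot: [0.0, 0.015, 1.0, 0.0]
force: [-0.1, 0.2, -0.6]
gripper_width: 51.7
finger_force: 10.0
```

```bash
python3 -m inch '[[[0,0.5,0.7,0,0,0],[0,1,1.4,0,0,0],[0,1,1.9,0,0,0],[0,1,1.9,0,0,0],[0,1,1.9,0,0,0],[0,1,1.9,0,0,0],[0,1,1.9,0,0,0]]]' 0 10
python3 -m inch '[[[0,0,0,0,0,0],[0,0,0,0,0,0],[0,0,0,0,0,0],[0,0,0,0,0,0],[0,0,0,0,0,0],[0,0,0,0,0,0],[0,0,0,0,0,0]]]' 0.85 10
python3 -m inch '[[[0,0,-5,0,0,0],[0,0,-15,0,0,0],[0,0,-40,0,0,0],[0,0,-75,0,0,0],[0,0,-110,0,0,0],[0,0,-150,0,0,0],[0,0,-170,0,0,0],[30,0,-170,0,0,0],[30,0,-170,0,0,0],[30,0,-170,0,0,0],[30,0,-170,0,0,0]]]' 0.85 10
python3 - <<'E'
from snap import *
im,i=snap('wrist','w10'); s=r.state();print(s['eef_pos'],s['ee_rot'],s['joint_positions'])
o=snap('side','sc10')[0]
m=np.hstack([cv2.resize(im[120:300,180:370],(422,400)),cv2.resize(o[280:370,200:310],(378,309))[:400] if 0 else cv2.resize(o[280:370,205:295],(378,400))])
cv2.imwrite('pics/m10.png',m[:,:,::-1])
E
```

```text
time: 23.52
eef_pos: [467.3, 309.8, 14.8]
ee_rot: [0.0, 0.015, 1.0, 0.0]
force: [0.2, -0.0, -0.0]
gripper_width: 51.9
finger_force: 10.0
time: 24.1
eef_pos: [467.3, 309.7, 14.7]
ee_rot: [0.0, 0.015, 1.0, 0.0]
force: [-0.1, -0.3, -0.4]
gripper_width: 79.1
finger_force: 0.0
time: 25.02
eef_pos: [437.5, 310.3, 185.0]
ee_rot: [0.0, 0.015, 1.0, -0.0]
force: [0.6, -0.1, 0.2]
gripper_width: 78.5
finger_force: 0.0
[437.86041068 310.20413576 184.65315916] [ 1.33611497e-04  1.57568840e-02  9.99875816e-01 -2.33444175e-04] [-0.1452143   0.591184   -0.80595561  1.78272658  0.50370292  0.98644369
  0.38561616]
```

View pics/m10.png

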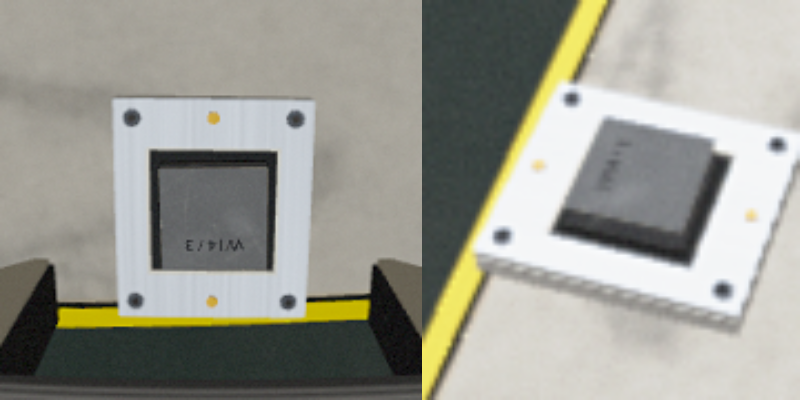

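The box lies flat in the nest with a gap on all sides. Next I bring the can back.

```bash
python3 -m inch '[[[-5,-20,0,0,0,3],[-10,-50,0,0,0,9],[-15,-85,0,0,0,15],[-22,-120,0,0,0,21],[-28,-155,0,0,0,27],[-34,-190,0,0,0,33],[-40,-225,0,0,0,39],[-47,-260,0,0,0,45],[-53,-295,0,0,0,51],[-60,-330,0,0,0,57],[-66,-365,0,0,0,63],[-72,-400,0,0,0,69],[-78,-435,0,0,0,75],[-85,-470,0,0,0,81],[-91,-505,0,0,0,86],[-97,-540,0,0,0,88.2],[-103,-570,0,0,0,88.2],[-107,-592,0,0,0,88.2],[-108.2,-601.8,0,0,0,88.2],[-108.2,-601.8,0,0,0,88.2]]]' 0.8 20
python3 -m inch '[[[0,0,30,0,0,0],[0,0,60,0,0,0],[0,0,75,0,0,0],[0,0,75,0,0,0],[0,0,75,0,0,0],[0,0,75,0,0,0]]]' 0.8 20
python3 - <<'E'
from snap import *
from geo import *
im,i=snap('wrist','w11'); s=r.state();print(s['eef_pos'],s['ee_rot'],s['joint_positions'])
print(proj(i,np.array([526.6,-295,66.5]),True),proj(i,np.array([442,-299,78.5]),True))
cv2.imwrite('pics/w11c.png',im[120:330,130:430,::-1])
E
```

```text
time: 26.78
eef_pos: [526.1, -297.5, 183.5]
ee_rot: [-0.0, 0.709, 0.705, -0.001]
force: [0.8, -0.4, 0.5]
gripper_width: 74.3
finger_force: 0.0
time: 27.28
eef_pos: [528.1, -293.1, 111.0]
ee_rot: [0.001, 0.706, 0.708, 0.001]
force: [0.3, -0.4, 0.9]
gripper_width: 74.6
finger_force: 0.0
[ 528.29535313 -293.53741122  111.36059673] [0.00129561 0.70644134 0.70776992 0.0008323 ] [ 0.68130732  0.68224394 -0.34609579  1.6790565   0.29360322  0.82873051
  0.20938752]
[274.07008899 229.25140055] [150.27141781 239.10377668]
```

View pics/w11c.png

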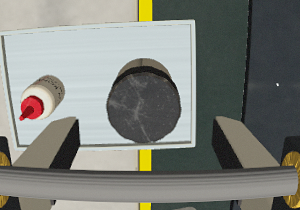

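The can lid is at (274,226), as predicted, and the glue stands at (165,230). I grip the can.

```bash
python3 -m inch '[[[0,0,25,0,0,0],[0,0,55,0,0,0],[0,0,75,0,0,0],[0,0,83,0,0,0],[0,0,84.5,0,0,0],[0,0,84.5,0,0,0],[0,0,84.5,0,0,0],[0,0,84.5,0,0,0]]]' 0.8 20
python3 -m inch '[[[0,0,0,0,0,0],[0,0,0,0,0,0],[0,0,0,0,0,0],[0,0,0,0,0,0],[0,0,0,0,0,0],[0,0,0,0,0,0],[0,0,0,0,0,0],[0,0,0,0,0,0]]]' 0 20
python3 -m inch '[[[0,0,-8,0,0,0],[0,0,-25,0,0,0],[0,0,-60,0,0,0],[0,0,-95,0,0,0],[0,0,-95,0,0,0],[0,0,-95,0,0,0],[0,0,-95,0,0,0]]]' 0 20
```

```text
time: 28.0
eef_pos: [528.2, -294.7, 27.0]
ee_rot: [0.002, 0.707, 0.707, 0.001]
force: [0.1, 0.5, 0.0]
gripper_width: 74.3
finger_force: 0.0
time: 28.67
eef_pos: [526.9, -294.3, 25.5]
ee_rot: [0.0, 0.707, 0.707, -0.0]
force: [-0.7, -0.1, 3.2]
gripper_width: 51.2
finger_force: 20.0
time: 29.25
eef_pos: [526.1, -294.0, 119.7]
ee_rot: [-0.001, 0.707, 0.707, -0.0]
force: [-1.6, 0.2, -1.5]
gripper_width: 51.3
finger_force: 20.0
```

```bash
python3 -m inch '[[[15,-1,0,0,0,0],[40,-2,0,0,0,0],[75,-5,0,0,0,0],[110,-7,0,0,0,0],[145,-9,0,0,0,0],[180,-11,0,0,0,0],[215,-13,0,0,0,0],[245,-15,0,0,0,0],[260,-16.3,0,0,0,0],[264.8,-16.3,0,0,0,0],[264.8,-16.3,20,0,0,0],[264.8,-16.3,40,0,0,0],[264.8,-16.3,57,0,0,0],[264.8,-16.3,65,0,0,0],[264.8,-16.3,67,0,0,0],[264.8,-16.3,67,0,0,0],[264.8,-16.3,67,0,0,0],[264.8,-16.3,67,0,0,0]]]' 0 20
python3 - <<'E'
from snap import *
from geo import *
im,i=snap('wrist','w12'); s=r.state();print(s['eef_pos'],s['force'])
p=np.array([510.4,-29,25.]);a=np.linspace(0,2*np.pi,40)
o=im[:,:,::-1].copy()
for t in a: cv2.circle(o,tuple(int(round(v)) for v in proj(i,p+33.5*np.array([np.cos(t),np.sin(t),0]),True)),1,(0,255,255),-1)
cv2.imwrite('pics/w12c.png',cv2.resize(o[130:330,170:380],None,fx=2.2,fy=2.2))
E
```

```text
time: 30.75
eef_pos: [511.1, -29.5, 54.0]
ee_rot: [0.001, 0.707, 0.707, 0.001]
force: [-0.2, -0.5, -0.7]
gripper_width: 51.1
finger_force: 20.0
[511.095675   -29.53319147  54.03592811] [-0.10938076  0.06101733 -1.26391618]
```

View pics/w12c.png

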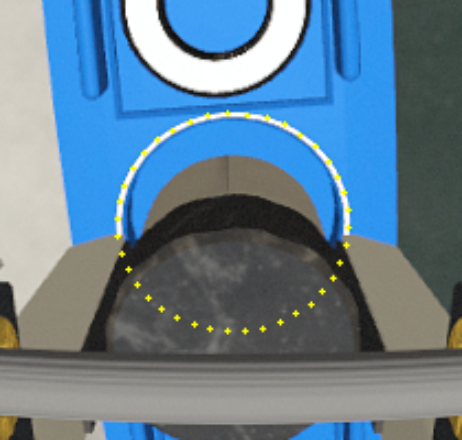

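The well ring matches its prediction and the can is centred above it. I lower the can.

```bash
python3 -m inch '[[[0,0,4,0,0,0],[0,0,8,0,0,0],[0,0,12,0,0,0],[0,0,15,0,0,0],[0,0,17,0,0,0],[0,0,18,0,0,0],[0,0,18.5,0,0,0],[0,0,18.5,0,0,0],[0,0,18.5,0,0,0],[0,0,18.5,0,0,0]]]' 0 20
```

```text
time: 31.63
eef_pos: [510.5, -29.4, 34.8]
ee_rot: [0.0, 0.707, 0.707, 0.0]
force: [0.1, 0.7, -0.3]
gripper_width: 51.1
finger_force: 20.0
```

```bash
python3 -m inch '[[[0,0,0.5,0,0,0],[0,0,0.5,0,0,0],[0,0,0.5,0,0,0],[0,0,0.5,0,0,0],[0,0,0.5,0,0,0],[0,0,0.5,0,0,0],[0,0,0.5,0,0,0]]]' 0.85 15
python3 -m inch '[[[0,0,-8,0,0,0],[0,0,-25,0,0,0],[0,0,-60,0,0,0],[0,0,-95,0,0,0],[-20,-5,-95,0,0,0],[-50,-13,-95,0,0,0],[-90,-23,-95,0,0,0],[-130,-33,-95,0,0,0],[-170,-43,-95,0,0,0],[-205,-53,-95,0,0,0],[-240,-62,-95,0,0,0],[-262,-67,-95,0,0,0],[-269.5,-68.4,-95,0,0,0],[-269.5,-68.4,-75,0,0,0],[-269.5,-68.4,-75,0,0,0],[-269.5,-68.4,-75,0,0,0],[-269.5,-68.4,-75,0,0,0]]]' 0.85 15
python3 - <<'E'
from snap import *
from geo import *
im,i=snap('wrist','w13'); s=r.state();print(s['eef_pos'])
c=im[130:330,170:380].astype(int);m=((c[:,:,0]>130)&(c[:,:,1]<70)&(c[:,:,2]<70)).astype(np.uint8)
ys,xs=np.nonzero(m);print(len(xs),'red centroid',xs.mean()+170,ys.mean()+130,'expected nozzle base/tip',proj(i,np.array([442.1,-298.9,53]),True),proj(i,np.array([442.1,-298.9,78.]),True))
snap('side','s13')
E
```

```text
time: 32.22
eef_pos: [510.4, -29.4, 34.2]
ee_rot: [0.0, 0.707, 0.707, 0.0]
force: [0.5, 0.2, -0.0]
gripper_width: 78.6
finger_force: 0.0
time: 33.63
eef_pos: [443.1, -297.2, 109.8]
ee_rot: [-0.0, 0.706, 0.708, 0.001]
force: [0.2, 0.0, -0.1]
gripper_width: 79.1
finger_force: 0.0
[ 443.20237185 -297.57624403  109.96890367]
340 red centroid 274.4264705882353 223.6529411764706 expected nozzle base/tip [275.10048043 223.36461741] [275.01529219 235.24284933]
```

The red nozzle is where predicted. I grip the glue and lift it.

```bash
python3 -m inch '[[[0,0,25,0,0,0],[0,0,55,0,0,0],[0,0,78,0,0,0],[0,0,87,0,0,0],[0,0,89,0,0,0],[0,0,89,0,0,0],[0,0,89,0,0,0],[0,0,89,0,0,0]]]' 0.85 15
python3 -m inch '[[[0,0,0,0,0,0],[0,0,0,0,0,0],[0,0,0,0,0,0],[0,0,0,0,0,0],[0,0,0,0,0,0],[0,0,0,0,0,0],[0,0,0,0,0,0],[0,0,0,0,0,0],[0,0,0,0,0,0],[0,0,0,0,0,0],[0,0,0,0,0,0],[0,0,0,0,0,0]]]' 0 15
python3 -m inch '[[[0,0,-8,0,0,0],[0,0,-25,0,0,0],[0,0,-60,0,0,0],[0,0,-90,0,0,0],[0,0,-90,0,0,0],[0,0,-90,0,0,0],[0,0,-90,0,0,0]]]' 0 15
```

```text
time: 34.4
eef_pos: [443.3, -299.5, 21.6]
ee_rot: [0.001, 0.707, 0.707, 0.0]
force: [0.0, 0.1, -0.7]
gripper_width: 78.8
finger_force: 0.0
time: 35.4
eef_pos: [442.2, -298.9, 20.1]
ee_rot: [-0.0, 0.707, 0.707, 0.0]
force: [0.1, -0.5, 0.4]
gripper_width: 27.7
finger_force: 15.0
time: 35.98
eef_pos: [441.5, -298.8, 110.0]
ee_rot: [-0.0, 0.707, 0.707, -0.0]
force: [-0.1, -0.1, -1.3]
gripper_width: 27.6
finger_force: 15.0
```

```bash
python3 -m inch '[[[15,8,0,0,0,0],[40,20,0,0,0,0],[75,38,0,0,0,0],[110,55,0,0,0,0],[140,70,0,0,0,0],[153,76.4,0,0,0,0],[153,76.4,20,0,0,0],[153,76.4,40,0,0,0],[153,76.4,55,0,0,0],[153,76.4,61,0,0,0],[153,76.4,61,0,0,0],[153,76.4,61,0,0,0],[153,76.4,61,0,0,0],[153,76.4,61,0,0,0]]]' 0 15
python3 - <<'E'
from snap import *
from geo import *
im,i=snap('wrist','w14'); s=r.state();print(s['eef_pos'],s['force'])
p=np.array([518.6,-145.7,25.]);a=np.linspace(0,2*np.pi,30)
o=im[:,:,::-1].copy()
for t in a: cv2.circle(o,tuple(int(round(v)) for v in proj(i,p+21.5*np.array([np.cos(t),np.sin(t),0]),True)),1,(0,255,255),-1)
sd=snap('side','s14')[0][:,:,::-1]
cv2.imwrite('pics/w14c.png',np.hstack([cv2.resize(o[130:330,170:380],(420,400)),cv2.resize(sd[160:260,230:325],(380,400))]))
E
```

```text
time: 37.15
eef_pos: [519.1, -146.1, 50.0]
ee_rot: [0.001, 0.707, 0.707, 0.0]
force: [0.3, -0.0, -0.6]
gripper_width: 27.9
finger_force: 15.0
[ 519.06455999 -146.13341327   50.01621862] [-0.41947756  0.60112133  0.14063736]
```

View pics/w14c.png

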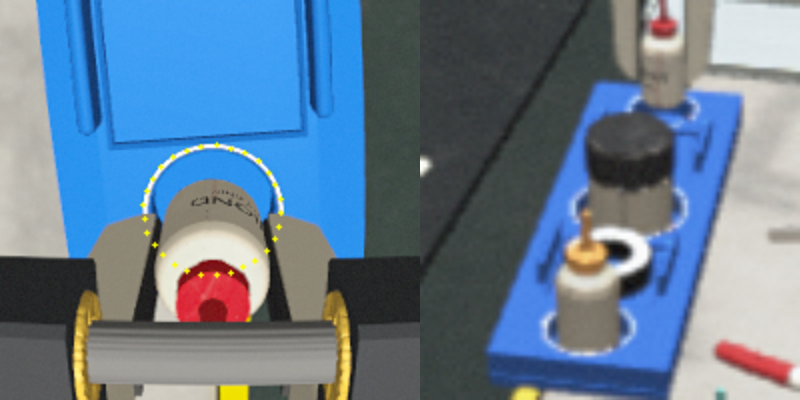

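The glue is centred over its ring, and the side view shows the can back down in its well. I lower the glue and release it.

```bash
python3 -m inch '[[[0,0,4,0,0,0],[0,0,8,0,0,0],[0,0,12,0,0,0],[0,0,16,0,0,0],[0,0,18.5,0,0,0],[0,0,20,0,0,0],[0,0,20.3,0,0,0],[0,0,20.3,0,0,0],[0,0,20.3,0,0,0],[0,0,20.3,0,0,0]]]' 0 15
python3 -m inch '[[[0,0,0.3,0,0,0],[0,0,0.3,0,0,0],[0,0,0.3,0,0,0],[0,0,0.3,0,0,0],[0,0,0.3,0,0,0],[0,0,0.3,0,0,0],[0,0,0.3,0,0,0],[0,0,0.3,0,0,0]]]' 0.8 15
python3 -m inch '[[[0,0,-8,0,0,0],[0,0,-25,0,0,0],[0,0,-60,0,0,0],[0,0,-100,0,0,0],[0,0,-140,0,0,0],[0,0,-180,0,0,0],[-60,0,-200,0,0,0],[-60,0,-200,0,0,0],[-60,0,-200,0,0,0],[-60,0,-200,0,0,0],[-60,0,-200,0,0,0],[-60,0,-200,0,0,0]]]' 1 15
python3 - <<'E'
from snap import *
im=snap('wrist','w15')[0];sd=snap('side','s15')[0]
cv2.imwrite('pics/m15.png',np.hstack([cv2.resize(im[0:240,160:400],(400,400)),cv2.resize(sd[140:360,200:360],(400,550))[:400]])[:,:,::-1])
print(r.state()['eef_pos'])
E
```

```text
time: 38.08
eef_pos: [518.6, -145.9, 29.0]
ee_rot: [0.0, 0.707, 0.707, 0.0]
force: [0.3, -0.6, -1.2]
gripper_width: 28.2
finger_force: 15.0
time: 38.75
eef_pos: [518.5, -145.9, 28.6]
ee_rot: [-0.0, 0.707, 0.707, 0.0]
force: [0.6, 0.2, -0.8]
gripper_width: 73.1
finger_force: 0.0
time: 39.75
eef_pos: [518.2, -204.0, 228.2]
ee_rot: [-0.001, 0.706, 0.708, 0.0]
force: [0.4, -0.2, 0.2]
gripper_width: 93.5
finger_force: 0.0
[ 518.39649227 -204.23926318  228.12195057]
```

View pics/m15.png

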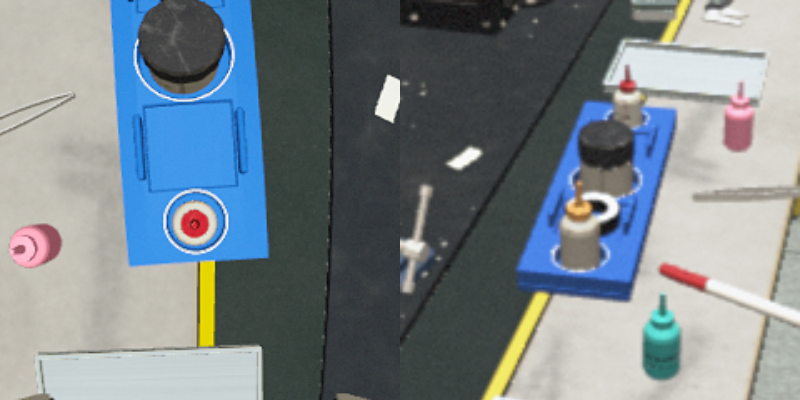

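The glue (194,222) and can (182,40) stand upright in their wells and the pocket is empty. The oil, ring mount and look-alikes are undisturbed, and the arm is clear. I hand in.

```bash
python3 -c "
from bench import r
print(r.close_job())"
```

```text
the job is handed in; nothing more can be done
None
```

The chip box lies flat in the stage carrier's nest, the can and glue are back upright in their own wells, and the job was handed in at about 40 s; the hand-in gave no verdict.

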